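Put the cell, the bottle and the vial back on their own instruments

TASK

The three things on the instruments have got mixed up. Put the flow cell on the lab jack, the amber bottle on the stirrer plate and the capped vial on the balance pan, each upright and centred (within about a centimetre). Each of these places is taken at the start, so park one of the things on the empty cork pad meanwhile and leave the pad empty at the end; never set them down on the bare bench or tip them over, and do not shift the glass beaker.

Things in the scene. Friction and masses are not known exactly. Their poses are not given: they have to be found in the camera images.
- cell: flow cell, loose, about 0.3 kg: two white plastic plates 70 mm long (x) by 46 mm wide (y) with a dark layer between, forming a block 40 mm high, and on top a round off-white clamp knob about 44 mm across, total height 62 mm; three small round jacks on its -x end. Grip the block across its 46 mm width (along its y). Origin: centre of its underside, z up. Starts on the stirrer, turned by up to about 85 degrees either way. Home: the lab jack
- bottle: squat amber glass bottle, loose, about 0.22 kg: round body 54 mm in diameter, straight to 52 mm height, with a white paper band, then a shoulder and a black cap 32 mm in diameter from 62 to 80 mm height. Origin: centre of its underside, z up. Starts on the balance. Home: the stirrer
- vial: clear glass sample vial with a white cap, loose, about 0.07 kg: a plain cylinder 32 mm in diameter, 73 mm high (cap from 56 mm up). Origin: centre of its underside, z up. Starts on the jack. Home: the balance
- jack: lab jack, fixed: two green square plates 100 x 100 mm with steel scissor links between and a black knob on its -x side; its flat top is 60 mm above the bench. Origin: on the bench, below the centre of the top plate, z up
- stirrer: magnetic stirrer, fixed: white box 140 x 110 mm and 36 mm high (from 85 mm to the -x side of the origin to 55 mm to the +x side) with a round flat grey plate 100 mm in diameter; plate top 50 mm above the bench. Origin: on the bench, below the plate's centre, z up
- balance: compact balance, fixed: grey box 140 x 110 mm and 28 mm high (from 85 mm to the -x side of the origin to 55 mm to the +x side) with a display strip on top towards -x and a round steel pan 90 mm in diameter; pan top 40 mm above the bench; the pan does not move. Origin: on the bench, below the pan's centre, z up
- pad: round brown cork pad, fixed, 110 mm in diameter, 20 mm high, flat top, empty at the start: the free spot. Origin: centre of its underside, z up
- beaker: empty small glass beaker, loose, about 50 mm in diameter and 70 mm high, standing on the bench; a bystander to be left alone. Origin: centre of its underside
Mind the look-alikes: they are no part of the job. Leave any green look-alike of the vial alone.

How it is judged:
By the outcome, as a careful person would: the job done as asked, in the order asked, and still so for the second after the job is handed in, with the robot touching nothing.
It also fails if it takes over 117 s, if anything falls off the work surface, if the arm or the gripper's body presses on something with over 40 N, if the wrist force passes 120 N, or if a joint passes its speed limit or range.

ROBOT

A 6-joint arm with a two-finger parallel gripper is mounted at the origin on the work surface. World frame = base frame: x ahead of the robot, y to its left, z up, the work surface at z = 0. Lengths are in m, angles in rad, forces in N, time in s.
With the tool pointing down it reaches from about 0.375 to 0.9 m from the base axis. Payload 3.1 kg.
Tool frame: the origin (TCP) lies on the centre line of the jaws, within the pads' length; the fingertips stand 11 mm ahead of it and the grasp point (between the pads) lies 8 mm behind it; x points along the fingers, y is the direction in which the jaws open and shut, and the axes are right-handed (so a half turn about x gives the same grasp; the last joint's range is limited). The gripper opens to 87 mm and grips with 3 to 60 N. Pads are 19 mm wide; open, the fingers measure 117 mm over their backs; the gripper's body (75 mm by 190 mm) begins 51 mm behind the grasp point.
Start: joints at [0.967, 0.527, 1.433, -0, 1.181, -0.178], TCP at [0.258, 0.569, 0.234] pointing down, gripper open.
Joint ranges: [-3.08, 3.08], [-0.75, 2.2], [0.22, 2.44], [-1.43, 4.57], [0, 2.65], [-2.85, 2.85]. Speed limits (rad/s): [2.79, 2.79, 3.14, 3.14, 3.14, 3.14].

INTERFACE

Orientations are given as a unit quaternion [x, y, z, w].
In Python, from rig import robot, camera, camera_info gives the robot as it stands.
- The arm moves only by the shell command python3 -m inch 'ROWS' [FORCE]. ROWS is JSON, a list that holds one entry, the list of rows, each a list of 5 numbers: the shift along the tool's x, y, z in cm, then the turn about the tool's x in rad, then the opening, from 0 (shut) to 1 (fully open). A call has 1 to 8 rows; each row shifts and turns the pose as measured when the row begins, along the tool's axes as they then stand; what a row does not reach is not made up. A row lasts 1/12 s, in which the tool goes at most 41.7 mm and 7.16 degrees, less where a joint would pass 70% of its speed; a pose out of reach is approached as far as the arm can. A call with a gripper value outside its range is refused whole. The fingers move at their own pace and stop on an object; FORCE is the grip in N (left out, the last holds). Time passes only in rows, so rows that do not move let the fingers close. It gives the time, the measured TCP pose, the force and the opening at its end, in the units of the state.
- robot.get_obs(): the state, without advancing time (a new reading comes with each control period).
- camera(name): name is "side" or "top"; returns the picture (420x560x3 uint8, red, green, blue); there is no depth.
- camera_info(name): a dict with "camera_matrix" (3x3 intrinsics, pixels), "rvec" (rotation vector, rad) and "tvec" (3), from world to camera coordinates, as OpenCV has them. Camera axes: x right, y down, z forward; pixel columns grow to the right and rows downward; lengths in m; the calibration is good to about 2 mm. A picture is of the moment at which its call begins. camera_info takes no time and is no camera call.
- robot.hand_in(): hands the job in, once; it reports no verdict.
The state is a dict: "time": time; "q": joint angles; "joint_velocities": joint speeds; "joint_torque": joint torques, N m; "position": TCP position; "tool_rot": TCP orientation; "ft_force": force on the tool from outside, world axes, zero at the start; "moment": the same for the moment, N m; "grip_width": finger opening in m.
Only numpy, scipy, OpenCV 4.12 (cv2) and the standard library are available. Lean on these libraries where they do the work, as an engineer would, in place of code of your own. Each camera call takes 0.05 s, during which the arm holds its last target. There are 200 camera calls.

## Working session

There is one attempt and no reset: what is moved stays moved. The work goes in short steps, Python scripts to look and compute and a shell command to move; the robot and the scene stay as the last step left them, time stands still between calls to the robot, and variables do not carry over. Pictures are saved under pics/ and viewed, about 12 in all and at most 16, crops included, and the job is handed in when it is done.

```bash
mkdir -p pics; ls; python3 - <<'E'
from rig import robot,camera,camera_info
import cv2,numpy as np
o=robot.get_obs();print(o)
for n in("top","side"):
    im=camera(n);cv2.imwrite(f"pics/{n}0.png",im[:,:,::-1]);print(n,camera_info(n))
E
```

```text
pics
{'time': 0.0, 'q': array([ 9.66518951e-01,  5.28511873e-01,  1.43385951e+00, -2.63999502e-05,
        1.18136871e+00, -1.78526090e-01]), 'joint_velocities': array([ 0.00103345, -0.00107837, -0.00029315,  0.00179086, -0.00077748,
        0.00060614]), 'joint_torque': array([-4.56958251e-04, -4.40043533e+01, -1.76595980e+01,  6.33348478e-02,
        5.82674425e-02, -1.58133062e-04]), 'position': array([0.25772893, 0.56863729, 0.23255712]), 'tool_rot': array([ 0.14868284,  0.69142756, -0.15009306,  0.69086425]), 'ft_force': array([-0.24962413,  0.38018139,  0.02553358]), 'moment': array([ 0.00686639, -0.00986853,  0.0012476 ]), 'grip_width': 0.08700154415814658}
top {'camera_matrix': array([[414.02821597,   0.        , 280.93641701],
       [  0.        , 414.02821597, 208.34004942],
       [  0.        ,   0.        ,   1.        ]]), 'rvec': array([ 2.14399412, -2.14465456,  0.14474763]), 'tvec': array([-0.00520704,  0.52039402,  1.11362595])}
side {'camera_matrix': array([[470.45446365,   0.        , 282.85679215],
       [  0.        , 470.45446365, 209.87124682],
       [  0.        ,   0.        ,   1.        ]]), 'rvec': array([ 2.11733284, -0.62328996,  0.32513543]), 'tvec': array([-0.43667813,  0.2177193 ,  0.94354495])}
```

View pics/top0.png

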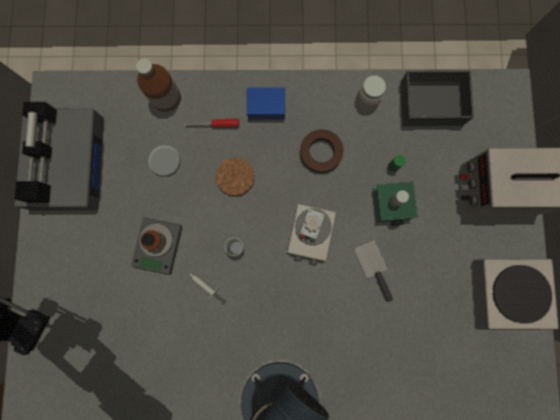

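View pics/side0.png

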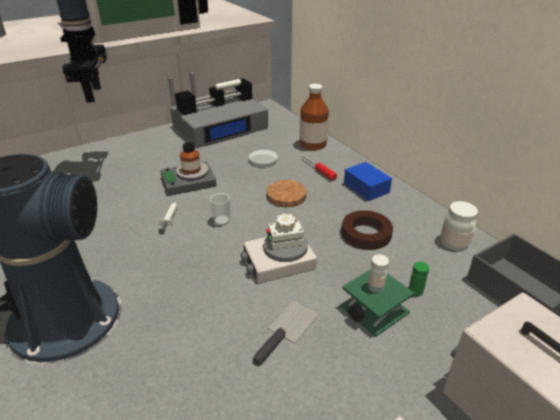

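Candidates, top view:
- **Bottle:** small amber one on the balance (151,240), against the large amber bottle (158,88). I choose the small one.
- **Vial:** white-capped on the jack (400,198), against the green one (398,162) and the white jar (372,90). I choose the one on the jack.
- **Cell:** on the stirrer (313,225). The black hotplate (522,294) is not the stirrer.
- **Pad:** cork (235,176), against the brown ring (321,151) and the white dish (164,160).

One close crop follows to check these.

```bash
cat > h.py <<'E'
import cv2,numpy as np
from rig import robot,camera,camera_info
from scipy.spatial.transform import Rotation as R
def ray(n,px):
    c=camera_info(n);Rm=R.from_rotvec(c["rvec"]).as_matrix()
    d=np.c_[np.atleast_2d(px),np.ones(len(np.atleast_2d(px)))]@np.linalg.inv(c["camera_matrix"]).T@Rm
    return -Rm.T@c["tvec"],d
def onz(n,px,z):
    o,d=ray(n,px);return (o+d*((z-o[2])/d[:,2])[:,None])[:,:2]
def proj(n,P):
    c=camera_info(n);return cv2.projectPoints(np.atleast_2d(np.float64(P)),c["rvec"],c["tvec"],c["camera_matrix"],None)[0][:,0]
def tri(pt,ps):
    (a,u),(b,v)=ray("top",pt),ray("side",ps);s=np.linalg.lstsq(np.c_[u[0],-v[0]],b-a,rcond=None)[0]
    return (a+u[0]*s[0]+b+v[0]*s[1])/2
def delta(xy,z):  # shift in tool axes (cm) from the present pose to xy,z ; and tool y dir
    o=robot.get_obs();r=R.from_quat(o["tool_rot"])
    y=r.apply([0,1,0]);print("t",round(o["time"],2),"pos",o["position"].round(4),"yaw of jaw axis deg",np.degrees(np.arctan2(y[1],y[0])).round(1),"F",o["ft_force"].round(1),"w",round(o["grip_width"],4),"q",o["q"].round(2))
    print("shift cm",(r.inv().apply(np.r_[xy,z]-o["position"])*100).round(2), "axes x,y,z:",r.as_matrix().T.round(2).tolist())
E
python3 - <<'E'
from h import *
t=cv2.imread("pics/top0.png");s=cv2.imread("pics/side0.png")
def cr(im,cx,cy,r,w=266): return cv2.resize(im[cy-r:cy+r,cx-r:cx+r],(w,w),interpolation=cv2.INTER_CUBIC)
A=np.hstack([cr(t,158,245,33),cr(t,313,233,33),cr(t,397,195,33)]);B=np.hstack([cr(s,188,165,36),cr(s,283,248,40),cr(s,382,290,45)])
cv2.imwrite("pics/crop.png",np.clip(np.vstack([A,B])*1.6,0,255).astype(np.uint8))
hs=cv2.cvtColor(t,cv2.COLOR_BGR2HSV)
for (x,y) in [(235,176),(235,168),(396,215),(380,205),(158,256),(150,265),(140,262),(326,253),(300,245),(302,250),(313,222),(324,228),(404,197),(147,240),(160,240)]: print((x,y),hs[y,x],end=" ")
E
```

```text
(235, 176) [ 14 131 105] (235, 168) [ 14 134 114] (396, 215) [68 84 73] (380, 205) [68 86 74] (158, 256) [26 24 73] (150, 265) [61 91 73] (140, 262) [55 60 72] (326, 253) [ 19  40 135] (300, 245) [ 23  35 145] (302, 250) [ 20  39 145] (313, 222) [ 21  50 137] (324, 228) [30 17 91] (404, 197) [ 38  25 153] (147, 240) [10 23 33] (160, 240) [ 13 152  67]
```

View pics/crop.png

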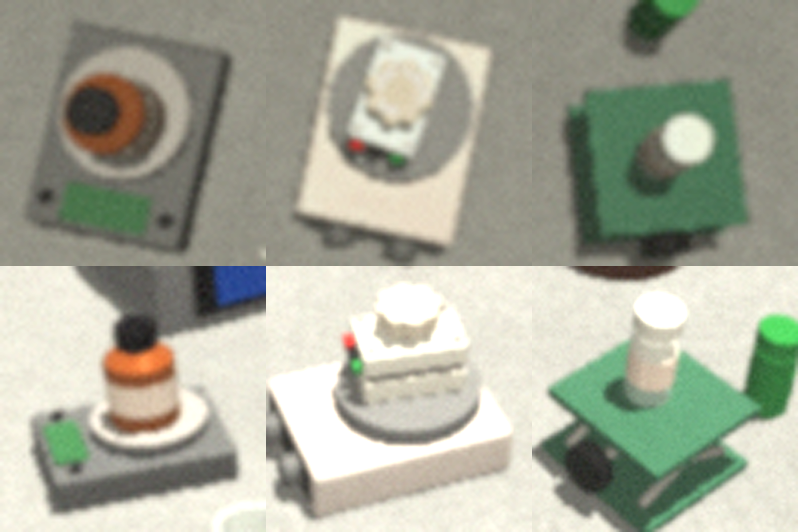

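The crops confirm the choices: the amber bottle is on the pan, the cell is on the stirrer with its jacks toward the lower left, and the white-capped vial is on the jack. The green vial stands apart on the bench.

```bash
python3 - <<'E'
from h import *
def P(c,o,s,off=(0,0)): return (np.atleast_2d(c)-np.array(off)+.5)/s-.5+np.array(o)
T=lambda c,o,k:P(c,o,266/66,(266*k,0))
pan=T([126,113],(125,212),0);cap=T([92,111],(125,212),0)
pl=T([401.5,108],(280,200),1);kn=T([398,92],(280,200),1);blk=T([[378,40],[447,52],[420,160],[347,140]],(280,200),1)
jk=T([[585,92],[728,80],[747,218],[600,236]],(364,162),2);vc=T([687,139],(364,162),2)
S=lambda c,o,r,k:P(c,o,266/(2*r),(266*k,266))
scap=S([135,332],(152,129),36,0);spa=S([150,417],(152,129),36,0)
skn=S([407,299],(243,208),40,1);svc=S([660,310],(337,245),45,2);sj=S([[549,390],[660,470],[760,408]],(337,245),45,2)
print("pan",onz("top",pan,.04),onz("side",spa,.04))
print("cap",onz("top",cap,.12),onz("side",scap,.111),tri(cap,scap))
print("plate",onz("top",pl,.05));print("knob",onz("top",kn,.112),onz("side",skn,.112),tri(kn,skn))
b=onz("top",blk,.09);print("blk",b,b.mean(0),cv2.minAreaRect(b.astype(np.float32)*1000), np.degrees(np.arctan2(*(b[0]+b[1]-b[2]-b[3])[::-1])))
j=onz("top",jk,.06);print("jack",j,j.mean(0),"side",onz("side",sj,.06),np.degrees(np.arctan2(*(j[0]+j[1]-j[2]-j[3])[::-1])))
print("vial",onz("top",vc,.133),onz("side",svc,.133),tri(vc,svc))
t=cv2.imread("pics/top0.png");h=cv2.cvtColor(t,cv2.COLOR_BGR2HSV)
m=cv2.inRange(h,(8,80,50),(20,255,255));m[:150]=0;m[205:]=0;m[:,:205]=0;m[:,265:]=0
c=max(cv2.findContours(m,0,2)[0],key=cv2.contourArea);e=cv2.fitEllipse(c);print("pad",e,onz("top",e[0],.02))
# grey plate side of the stirrer: low saturation within box ; jack green
m=cv2.inRange(h,(55,60,40),(85,140,140));m[:170]=0;m[235:]=0;m[:,:365]=0;m[:,425:]=0
c=max(cv2.findContours(m,0,2)[0],key=cv2.contourArea);r=cv2.minAreaRect(c);print("jackmask",r,onz("top",r[0],.06))
print("beaker",onz("top",(235,245),.07))
delta(b.mean(0),.19)
E
```

```text
pan [[0.43329614 0.33826715]] [[0.43121831 0.33983848]]
cap [[0.42922792 0.33514069]] [[0.43026646 0.34629843]] [0.42829142 0.33709609 0.11567737]
plate [[ 0.4686189  -0.09363863]]
knob [[ 0.4727896  -0.08710918]] [[ 0.4740204  -0.07948623]] [ 0.47109662 -0.08614692  0.11751242]
blk [[ 0.50952097 -0.07585714]
 [ 0.50153518 -0.12103238]
 [ 0.43072658 -0.10245266]
 [ 0.4437613  -0.05509101]] [ 0.47138601 -0.0886083 ] ((472.5320739746094, -88.48371124267578), (49.122589111328125, 73.20038604736328), 74.61222839355469) -16.07189817904599
jack [[ 0.58303118 -0.26822049]
 [ 0.59122386 -0.36561853]
 [ 0.4966124  -0.37414328]
 [ 0.48449913 -0.27507569]] [ 0.53884164 -0.3207645 ] side [[ 0.48234877 -0.27581322]
 [ 0.49663368 -0.3692142 ]
 [ 0.5894249  -0.36455861]] 4.552834242924323
vial [[ 0.53790262 -0.31502116]] [[ 0.53630378 -0.31280651]] [ 0.53668672 -0.3139782   0.13402981]
pad ((234.5911865234375, 176.27804565429688), (37.5450439453125, 37.6285285949707), 72.92582702636719) [[0.61539414 0.1270797 ]]
jackmask ((394.7917785644531, 201.52191162109375), (37.110755920410156, 39.78022003173828), 83.9909896850586) [[ 0.53560688 -0.31567553]]
beaker [[0.41700605 0.11688788]]
t 0.1 pos [0.2578 0.5687 0.2327] yaw of jaw axis deg 65.6 F [-0.5 -0.2 -0.5] w 0.0872 q [ 0.97  0.53  1.43  0.    1.18 -0.18]
shift cm [  4.35 -51.03  46.6 ] axes x,y,z: [[-0.0, -0.0, -1.0], [0.41, 0.91, -0.0], [0.91, -0.41, -0.0]]
```

Plan, in the order asked: park the vial on the pad, then cell to jack, bottle to stirrer and vial to balance. Jaw yaw stays at about 66–74° throughout.

```bash
python3 -m inch '[[[0,-2.9,2.6,0,1],[0,-2.9,2.6,0,1],[0,-2.9,2.6,0,1],[0,-2.9,2.6,0,1],[0,-2.9,2.6,0,1],[0,-2.9,2.6,0,1],[0,-2.9,2.6,0,1],[0,-2.9,2.6,0,1]]]' 15; python3 -c "
from h import *
delta([.537,-.314],.2)"
```

```text
time: 0.77
position: [0.3516, 0.2676, 0.2285]
tool_rot: [0.145, 0.693, -0.144, 0.691]
ft_force: [1.4, 0.6, -0.2]
grip_width: 0.0866
t 0.77 pos [0.3516 0.2676 0.2285] yaw of jaw axis deg 66.5 F [ 1.4  0.6 -0.2] w 0.0866 q [ 0.4   0.29  1.88  0.    0.98 -0.77]
shift cm [  2.73 -45.92  40.23] axes x,y,z: [[-0.0, 0.0, -1.0], [0.4, 0.92, 0.0], [0.92, -0.4, -0.0]]
```

```bash
python3 -m inch '[[[0,-2.9,2.5,0,1],[0,-2.9,2.5,0,1],[0,-2.9,2.5,0,1],[0,-2.9,2.5,0,1],[0,-2.9,2.5,0,1],[0,-2.9,2.5,0,1],[0,-2.9,2.5,0,1],[0,-2.9,2.5,0,1]]]' >/dev/null; python3 -m inch '[[[0.2,-2.8,2.5,0,1],[0.2,-2.8,2.5,0,1],[0.2,-2.8,2.5,0,1],[0.2,-2.8,2.5,0,1],[0.2,-2.8,2.5,0,1],[0.2,-2.8,2.5,0,1],[0.2,-2.2,2,0,1],[0,0,0,0,1]]]' ; python3 -c "
from h import *
delta([.537,-.314],.2)"
```

```text
time: 2.1
position: [0.5233, -0.3036, 0.2091]
tool_rot: [0.147, 0.693, -0.148, 0.69]
ft_force: [0.2, 0.2, 0.5]
grip_width: 0.0868
t 2.1 pos [ 0.5233 -0.3036  0.2091] yaw of jaw axis deg 65.9 F [0.2 0.2 0.5] w 0.0868 q [-0.71  0.53  1.51 -0.    1.11 -1.86]
shift cm [ 0.9  -0.38  1.68] axes x,y,z: [[-0.0, -0.0, -1.0], [0.41, 0.91, -0.0], [0.91, -0.41, -0.0]]
```

```bash
python3 -m inch '[[[0,-0.4,1.7,0,1],[0,0,0,0,1],[1.5,0,0,0,1],[2.5,0,0,0,1],[2.5,0,0,0,1],[2.5,0,0,0,1],[1.5,0,0,0,1],[0,0,0,0,1]]]'; python3 - <<'E'
from h import *
delta([.537,-.314],.093)
cv2.imwrite("pics/v1.png",np.hstack([cv2.resize(camera("side")[210:350,310:450,::-1],(400,400)),cv2.resize(camera("top")[150:250,340:440,::-1],(400,400))]))
E
```

```text
time: 2.77
position: [0.5336, -0.3108, 0.099]
tool_rot: [0.149, 0.695, -0.147, 0.688]
ft_force: [-0.1, 0.7, 0.3]
grip_width: 0.0867
t 2.77 pos [ 0.5336 -0.3108  0.099 ] yaw of jaw axis deg 65.8 F [-0.1  0.7  0.3] w 0.0867 q [-0.71  0.69  1.55 -0.    0.91 -1.86]
shift cm [ 0.59 -0.15  0.45] axes x,y,z: [[-0.01, 0.01, -1.0], [0.41, 0.91, 0.0], [0.91, -0.41, -0.01]]
```

View pics/v1.png

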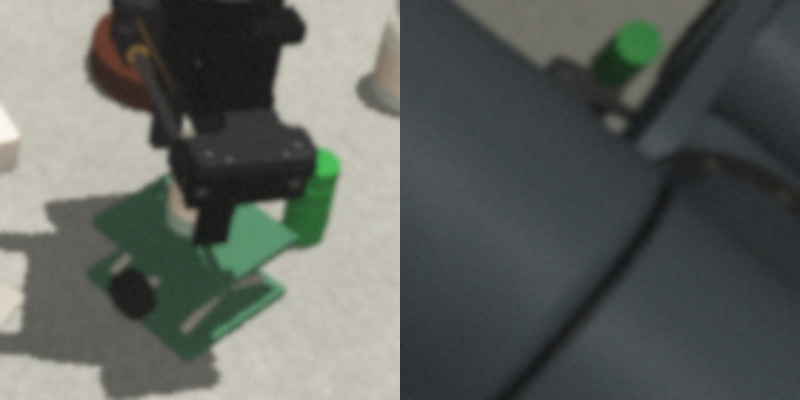

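The vial stands between the fingers and the green vial is clear. I close the jaws.

```bash
python3 -m inch '[[[0.6,-0.1,0.4,0,1],[0,0,0,0,1],[0,0,0,0,0.25],[0,0,0,0,0.25],[0,0,0,0,0.25],[0,0,0,0,0.25],[0,0,0,0,0.25],[0,0,0,0,0.25]]]' 15; python3 -m inch '[[[0,0,0,0,0.25],[-1,0,0,0,0.25],[-2.5,0,0,0,0.25],[-2.5,0,0,0,0.25],[-2.5,0,0,0,0.25],[-2,0,0,0,0.25],[0,0,0,0,0.25],[0,0,0,0,0.25]]]' ; python3 -c "
from h import *
delta([.615,.127],.2)"
```

```text
time: 3.53
position: [0.542, -0.3166, 0.1023]
tool_rot: [0.146, 0.689, -0.149, 0.694]
ft_force: [0.2, -0.3, -0.7]
grip_width: 0.0549
time: 4.2
position: [0.5405, -0.3155, 0.2138]
tool_rot: [0.147, 0.69, -0.149, 0.693]
ft_force: [-0.5, 0.9, 0.0]
grip_width: 0.0222
t 4.2 pos [ 0.5405 -0.3155  0.2138] yaw of jaw axis deg 65.9 F [-0.5  0.9  0. ] w 0.0222 q [-0.71  0.55  1.45 -0.    1.13 -1.85]
shift cm [  1.23  43.43 -11.3 ] axes x,y,z: [[0.0, -0.0, -1.0], [0.41, 0.91, -0.0], [0.91, -0.41, 0.0]]
```

The jaws read 22 mm, so I lifted before they had closed. I'm checking the vial.

```bash
python3 - <<'E'
from h import *
cv2.imwrite("pics/v2.png",cv2.resize(camera("side")[190:350,300:460,::-1],(500,500)))
print([robot.get_obs()["position"].round(4).tolist() for _ in range(3)])
for i in range(3): camera("side");print(robot.get_obs()["position"].round(4))
E
```

```text
[[0.5408, -0.3157, 0.2139], [0.5408, -0.3157, 0.2139], [0.5408, -0.3157, 0.2139]]
[ 0.5403 -0.3153  0.2128]
[ 0.5399 -0.315   0.2119]
[ 0.5396 -0.3148  0.2113]
```

View pics/v2.png

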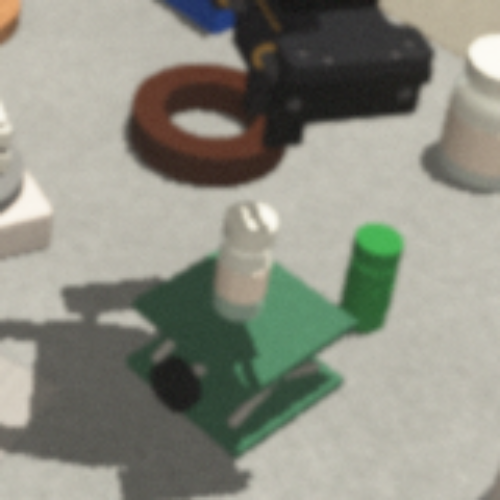

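The vial still stands where it was. The fingers move at only about 64 mm/s, so I pre-open to about 57 mm and give the closing more rows.

```bash
python3 -m inch '[[[0,0,-0.3,0,0.65],[0,0,0,0,0.65],[0,0,0,0,0.65],[0,0,0,0,0.65],[0,0,0,0,0.65],[0,0,0,0,0.65],[1,0,0,0,0.65],[2,0,0,0,0.65]]]'  15; python3 -m inch '[[[2,0,0,0,0.65],[2,0,0,0,0.65],[2,0,0,0,0.65],[1.5,0,0,0,0.65],[1,0,0,0,0.65],[0,0,0,0,0.65]]]'; python3 -c "
from h import *
delta([.537,-.314],.093)"
```

```text
time: 5.07
position: [0.5366, -0.3135, 0.1786]
tool_rot: [0.148, 0.692, -0.148, 0.691]
ft_force: [-0.5, -0.5, 0.5]
grip_width: 0.0557
time: 5.57
position: [0.5345, -0.312, 0.0839]
tool_rot: [0.149, 0.694, -0.147, 0.689]
ft_force: [0.1, -0.1, 0.6]
grip_width: 0.0563
t 5.57 pos [ 0.5345 -0.312   0.0839] yaw of jaw axis deg 65.8 F [ 0.1 -0.1  0.6] w 0.0563 q [-0.71  0.71  1.56 -0.    0.88 -1.86]
shift cm [-0.91 -0.08  0.3 ] axes x,y,z: [[-0.01, 0.0, -1.0], [0.41, 0.91, 0.0], [0.91, -0.41, -0.01]]
```

```bash
python3 -m inch '[[[-0.5,0,0.2,0,0.65],[0,0,0,0,0.1],[0,0,0,0,0.1],[0,0,0,0,0.1],[0,0,0,0,0.1],[0,0,0,0,0.1],[0,0,0,0,0.1],[0,0,0,0,0.1]]]' 15; python3 -m inch '[[[0,0,0,0,0.1],[0,0,0,0,0.1],[0,0,0,0,0.1]]]'
```

```text
time: 6.23
position: [0.5389, -0.3147, 0.0935]
tool_rot: [0.147, 0.691, -0.149, 0.692]
ft_force: [-0.4, -0.5, -1.2]
grip_width: 0.0314
time: 6.48
position: [0.5387, -0.3146, 0.0936]
tool_rot: [0.147, 0.691, -0.148, 0.692]
ft_force: [-0.1, -0.4, -1.5]
grip_width: 0.0314
```

```bash
python3 -m inch '[[[-1,0,0,0,0.1],[-2,0,0,0,0.1],[-2,0,0,0,0.1],[-2,0,0,0,0.1],[-2,0,0,0,0.1],[-1.5,0,0,0,0.1],[-0.5,0,0,0,0.1]]]' ; python3 -m inch '[[[0,2,-0.5,0,0.1],[0,3.2,-0.8,0,0.1],[0,3.2,-0.8,0,0.1],[0,3.2,-0.8,0,0.1],[0,3.2,-0.8,0,0.1],[0,3.2,-0.8,0,0.1],[0,3.2,-0.8,0,0.1],[0,3.2,-0.8,0,0.1]]]'; python3 -c "
from h import *
delta([.615,.127],.2)"
```

```text
time: 7.07
position: [0.537, -0.313, 0.2083]
tool_rot: [0.149, 0.694, -0.147, 0.689]
ft_force: [0.9, -0.2, -0.5]
grip_width: 0.0315
time: 7.73
position: [0.5835, -0.0661, 0.2111]
tool_rot: [0.151, 0.69, -0.155, 0.691]
ft_force: [1.2, -0.4, -1.3]
grip_width: 0.0316
t 7.73 pos [ 0.5835 -0.0661  0.2111] yaw of jaw axis deg 65.1 F [ 1.2 -0.4 -1.3] w 0.0316 q [-0.3   0.5   1.55 -0.01  1.08 -1.43]
shift cm [ 1.   18.84 -5.29] axes x,y,z: [[0.0, -0.01, -1.0], [0.42, 0.91, -0.0], [0.91, -0.42, 0.0]]
```

```bash
python3 -m inch '[[[0,3,-0.8,0,0.1],[0,3.2,-0.9,0,0.1],[0,3.2,-0.9,0,0.1],[0,3,-0.8,0,0.1],[0,2.5,-0.7,0,0.1],[0,1.5,-0.5,0,0.1],[0,0.5,-0.2,0,0.1],[0,0,0,0,0.1]]]' >/dev/null; python3 -m inch '[[[0,0,0,0,0.1],[0,0,0,0,0.1]]]'; python3 -c "
from h import *
delta([.615,.127],.2)"
```

```text
time: 8.57
position: [0.6082, 0.1234, 0.2081]
tool_rot: [0.148, 0.693, -0.151, 0.69]
ft_force: [0.3, 0.0, -1.3]
grip_width: 0.0317
t 8.57 pos [0.6082 0.1234 0.2081] yaw of jaw axis deg 65.6 F [ 0.3  0.  -1.3] w 0.0317 q [ 0.02  0.55  1.47 -0.    1.13 -1.12]
shift cm [0.81 0.62 0.47] axes x,y,z: [[-0.01, -0.0, -1.0], [0.41, 0.91, -0.01], [0.91, -0.41, -0.0]]
```

```bash
python3 -m inch '[[[1,0.6,0.5,0,0.1],[2,0,0,0,0.1],[2.5,0,0,0,0.1],[2.5,0,0,0,0.1],[2.5,0,0,0,0.1],[1.5,0,0,0,0.1],[0.5,0,0,0,0.1],[0,0,0,0,0.1]]]' >/dev/null; python3 -m inch '[[[0,0,0,0,0.1],[0,0,0,0,0.1]]]'; python3 -c "
from h import *
delta([.615,.127],.0535)"
```

```text
time: 9.4
position: [0.622, 0.1145, 0.0761]
tool_rot: [0.154, 0.689, -0.157, 0.691]
ft_force: [-0.6, -0.4, -0.6]
grip_width: 0.0316
t 9.4 pos [0.622  0.1145 0.0761] yaw of jaw axis deg 64.6 F [-0.6 -0.4 -0.6] w 0.0316 q [ 0.01  0.74  1.53 -0.01  0.87 -1.11]
shift cm [ 2.25  0.84 -1.18] axes x,y,z: [[0.0, -0.01, -1.0], [0.43, 0.9, -0.0], [0.9, -0.43, 0.0]]
```

```bash
python3 -m inch '[[[0,0.5,-0.7,0,0.1],[0.5,0.3,-0.4,0,0.1],[0.5,0,0,0,0.1],[0.3,0,0,0,0.1],[0,0,0,0,0.1],[0,0,0,0,0.1]]]'; python3 -c "
from h import *
delta([.615,.127],.0535)"
```

```text
time: 9.9
position: [0.6179, 0.1284, 0.0666]
tool_rot: [0.154, 0.686, -0.156, 0.694]
ft_force: [0.2, 0.1, -0.9]
grip_width: 0.0317
t 9.9 pos [0.6179 0.1284 0.0666] yaw of jaw axis deg 64.7 F [ 0.2  0.1 -0.9] w 0.0317 q [ 0.03  0.75  1.55 -0.01  0.84 -1.09]
shift cm [ 1.31 -0.25 -0.22] axes x,y,z: [[0.01, -0.01, -1.0], [0.43, 0.9, 0.0], [0.9, -0.43, 0.01]]
```

```bash
python3 -m inch '[[[0.4,-0.1,-0.1,0,0.1],[0.4,0,0,0,0.1],[0.4,0,0,0,0.1],[0.3,0,0,0,0.1],[0.2,0,0,0,0.1]]]'; python3 -c "
from h import *
delta([.615,.127],.0535)"
```

```text
time: 10.32
position: [0.6183, 0.1275, 0.0517]
tool_rot: [0.154, 0.684, -0.156, 0.695]
ft_force: [-6.8, -0.7, 21.7]
grip_width: 0.0314
t 10.32 pos [0.6183 0.1275 0.0517] yaw of jaw axis deg 64.7 F [-6.8 -0.7 21.7] w 0.0314 q [ 0.03  0.77  1.55 -0.01  0.81 -1.09]
shift cm [-0.18 -0.18 -0.27] axes x,y,z: [[0.01, -0.01, -1.0], [0.43, 0.9, 0.0], [0.9, -0.43, 0.02]]
```

```bash
python3 -m inch '[[[-0.15,0,0,0,0.1],[0,0,0,0,0.6],[0,0,0,0,0.6],[0,0,0,0,0.6],[0,0,0,0,0.6],[0,0,0,0,0.6]]]' ; python3 -m inch '[[[-1,0,0,0,0.6],[-2.5,0,0,0,0.8],[-2.5,0,0,0,0.8],[-2.5,0,0,0,0.8],[-2.5,0,0,0,0.8],[-2.5,0,0,0,0.8],[-1.5,0,0,0,0.8],[-0.5,0,0,0,0.8]]]'; python3 -c "
from h import *
delta([.472,-.087],.2)"
```

```text
time: 10.82
position: [0.6189, 0.127, 0.0531]
tool_rot: [0.154, 0.684, -0.156, 0.696]
ft_force: [0.5, -0.6, 0.3]
grip_width: 0.0505
time: 11.48
position: [0.614, 0.1279, 0.2145]
tool_rot: [0.154, 0.687, -0.157, 0.693]
ft_force: [-0.0, -0.3, -1.1]
grip_width: 0.0693
t 11.48 pos [0.614  0.1279 0.2145] yaw of jaw axis deg 64.6 F [-0.  -0.3 -1.1] w 0.0693 q [ 0.03  0.55  1.45 -0.01  1.13 -1.09]
shift cm [  1.49 -25.49  -3.64] axes x,y,z: [[0.01, -0.01, -1.0], [0.43, 0.9, -0.0], [0.9, -0.43, 0.01]]
```

```bash
python3 -m inch '[[[0,-2.5,-0.3,-0.02,0.8],[0,-3.2,-0.3,-0.02,0.8],[0,-3.5,-0.3,-0.02,0.8],[0,-3.5,-0.3,-0.02,0.8],[0,-3.5,-0.3,-0.02,0.8],[0,-3,-0.3,-0.02,0.8],[0,-2,-0.3,-0.02,0.8],[0,-1.5,-0.3,-0.02,0.8]]]' ; python3 -m inch '[[[0,0,0,0,0.8],[0,0,0,0,0.8]]]' >/dev/null; python3 -c "
from h import *
delta([.472,-.087],.2)
cv2.imwrite('pics/pad1.png',cv2.resize(camera('side')[130:280,170:350,::-1],(600,500)))"
```

```text
time: 12.15
position: [0.5061, -0.0774, 0.2166]
tool_rot: [0.093, 0.695, -0.094, 0.707]
ft_force: [-0.5, -0.6, -0.0]
grip_width: 0.0696
t 12.32 pos [ 0.5038 -0.08    0.2161] yaw of jaw axis deg 74.5 F [-0.8  0.9 -0.2] w 0.0694 q [-0.38  0.39  1.75  0.    0.99 -1.68]
shift cm [ 1.57 -1.53 -2.9 ] axes x,y,z: [[0.01, -0.0, -1.0], [0.27, 0.96, -0.0], [0.96, -0.27, 0.01]]
```

View pics/pad1.png

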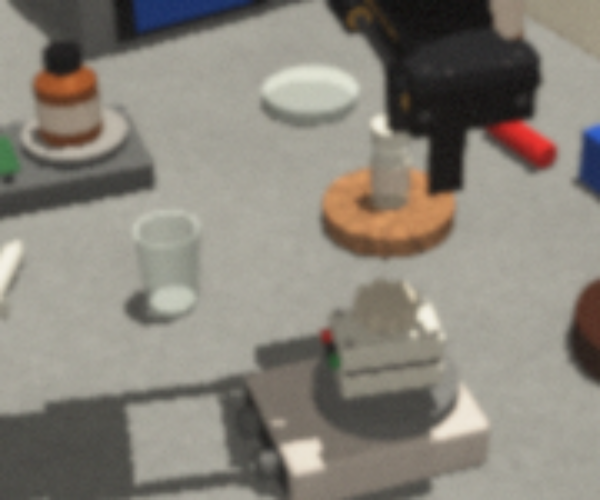

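The vial stands upright on the pad. Next I move over the cell.

```bash
python3 -m inch '[[[0,-0.8,-1.5,0,0.85],[0.5,-0.6,-1.2,0,0.85],[1.5,0,-0.2,0,0.85],[1.5,0,0,0,0.85],[1.5,0,0,0,0.85],[0.7,0,0,0,0.85],[0,0,0,0,0.85],[0,0,0,0,0.85]]]' ; python3 -c "
from h import *
delta([.472,-.087],.069)"
```

```text
time: 13.03
position: [0.4769, -0.0792, 0.1571]
tool_rot: [0.092, 0.694, -0.093, 0.708]
ft_force: [0.4, 0.2, -0.6]
grip_width: 0.0736
t 13.03 pos [ 0.4769 -0.0792  0.1571] yaw of jaw axis deg 75.0 F [ 0.4  0.2 -0.6] w 0.0736 q [-0.4   0.45  1.87  0.01  0.8  -1.71]
shift cm [ 8.81 -0.89 -0.43] axes x,y,z: [[0.02, -0.0, -1.0], [0.26, 0.97, 0.0], [0.97, -0.26, 0.02]]
```

```bash
python3 -m inch '[[[0,-0.8,-0.4,0,0.85],[1,0,0,0,0.85],[1.5,0,0,0,0.85],[1.5,0,0,0,0.85],[1.5,0,0,0,0.85],[1,0,0,0,0.85],[0.5,0,0,0,0.85],[0,0,0,0,0.85]]]' ; python3 -c "
from h import *
delta([.472,-.087],.069)"
```

```text
time: 13.7
position: [0.4772, -0.09, 0.0909]
tool_rot: [0.089, 0.689, -0.093, 0.713]
ft_force: [-0.6, -0.2, -0.2]
grip_width: 0.0739
t 13.7 pos [ 0.4772 -0.09    0.0909] yaw of jaw axis deg 75.2 F [-0.6 -0.2 -0.2] w 0.0739 q [-0.42  0.58  1.93  0.01  0.61 -1.74]
shift cm [ 2.17  0.16 -0.65] axes x,y,z: [[0.03, -0.01, -1.0], [0.26, 0.97, -0.0], [0.97, -0.26, 0.03]]
```

```bash
python3 -m inch '[[[0.8,0.2,-0.6,0,0.85],[0.8,0,0,0,0.85],[0.3,0,0,0,0.85],[0,0,0,0,0.85]]]' ; python3 -c "
from h import *
delta([.472,-.087],.069)"
```

```text
time: 14.03
position: [0.4748, -0.0885, 0.0735]
tool_rot: [0.088, 0.687, -0.094, 0.715]
ft_force: [-0.5, -0.2, 0.3]
grip_width: 0.0739
t 14.03 pos [ 0.4748 -0.0885  0.0735] yaw of jaw axis deg 75.2 F [-0.5 -0.2  0.3] w 0.0739 q [-0.42  0.61  1.95  0.01  0.55 -1.74]
shift cm [ 0.44  0.07 -0.33] axes x,y,z: [[0.04, -0.01, -1.0], [0.26, 0.97, -0.0], [0.97, -0.26, 0.04]]
```

```bash
python3 -m inch '[[[0.3,0.1,-0.3,0,0.3],[0,0,0,0,0.3],[0,0,0,0,0.3],[0,0,0,0,0.3],[0,0,0,0,0.3],[0,0,0,0,0.3],[0,0,0,0,0.3],[0,0,0,0,0.3]]]' 30; python3 -m inch '[[[0,0,0,0,0.3],[0,0,0,0,0.3]]]'; python3 -c "
from h import *
delta([.472,-.087],.069)"
```

```text
time: 14.7
position: [0.4737, -0.0874, 0.0715]
tool_rot: [0.088, 0.686, -0.094, 0.716]
ft_force: [0.7, -0.6, -0.2]
grip_width: 0.0466
time: 14.87
position: [0.4737, -0.0874, 0.0715]
tool_rot: [0.088, 0.686, -0.094, 0.716]
ft_force: [0.1, -1.5, -1.6]
grip_width: 0.0467
t 14.87 pos [ 0.4737 -0.0874  0.0715] yaw of jaw axis deg 75.2 F [ 0.1 -1.5 -1.6] w 0.0467 q [-0.42  0.61  1.95  0.01  0.53 -1.74]
shift cm [ 0.24 -0.   -0.19] axes x,y,z: [[0.04, -0.01, -1.0], [0.26, 0.97, -0.0], [0.97, -0.26, 0.04]]
```

```bash
python3 -m inch '[[[-1,0,0,0,0.3],[-1.5,0,0,0,0.3],[-2,0,0,0,0.3],[-2,0,0,0,0.3],[-2,0,0,0,0.3],[-1.5,0,0,0,0.3],[-1,0,0,0,0.3],[0,0,0,0,0.3]]]'; python3 -c "
from h import *
delta([.5385,-.320],.17)"
```

```text
time: 15.53
position: [0.4654, -0.0842, 0.1877]
tool_rot: [0.089, 0.689, -0.094, 0.713]
ft_force: [-0.5, -0.3, -2.8]
grip_width: 0.0465
t 15.53 pos [ 0.4654 -0.0842  0.1877] yaw of jaw axis deg 75.2 F [-0.5 -0.3 -2.8] w 0.0465 q [-0.42  0.38  1.88  0.    0.84 -1.73]
shift cm [  2.28 -20.92  13.02] axes x,y,z: [[0.03, -0.01, -1.0], [0.26, 0.97, -0.0], [0.97, -0.26, 0.04]]
```

```bash
python3 -m inch '[[[0,-2,1.2,0,0.3],[0,-3,1.9,0,0.3],[0,-3,1.9,0,0.3],[0,-3,1.9,0,0.3],[0,-3,1.9,0,0.3],[0,-2.5,1.6,0,0.3],[0,-2,1.2,0,0.3],[0,-1,0.6,0,0.3]]]'>/dev/null; python3 -m inch '[[[0,-0.3,0.2,0,0.3],[0,0,0,0,0.3],[0,0,0,0,0.3]]]'; python3 -c "
from h import *
delta([.5385,-.320],.17)"
```

```text
time: 16.45
position: [0.5286, -0.3095, 0.1855]
tool_rot: [0.091, 0.695, -0.089, 0.708]
ft_force: [-0.4, 0.8, -3.0]
grip_width: 0.0468
t 16.45 pos [ 0.5286 -0.3095  0.1855] yaw of jaw axis deg 75.4 F [-0.4  0.8 -3. ] w 0.0468 q [-0.72  0.56  1.52  0.01  1.04 -2.04]
shift cm [ 1.57 -0.78  1.2 ] axes x,y,z: [[0.02, 0.0, -1.0], [0.25, 0.97, 0.01], [0.97, -0.25, 0.02]]
```

```bash
python3 -m inch '[[[0.5,-0.8,1.2,0,0.3],[1,0,0,0,0.3],[1.5,0,0,0,0.3],[1.5,0,0,0,0.3],[1.5,0,0,0,0.3],[1,0,0,0,0.3],[0.3,0,0,0,0.3],[0,0,0,0,0.3]]]'>/dev/null; python3 -m inch '[[[0,0,0,0,0.3],[0,0,0,0,0.3]]]'; python3 -c "
from h import *
delta([.5385,-.320],.0815)"
```

```text
time: 17.28
position: [0.5332, -0.3015, 0.1076]
tool_rot: [0.092, 0.7, -0.081, 0.703]
ft_force: [-0.5, 0.4, -2.4]
grip_width: 0.0467
t 17.28 pos [ 0.5332 -0.3015  0.1076] yaw of jaw axis deg 76.0 F [-0.5  0.4 -2.4] w 0.0467 q [-0.7   0.67  1.57  0.02  0.91 -2.04]
shift cm [ 2.58 -1.71  0.95] axes x,y,z: [[0.01, 0.02, -1.0], [0.24, 0.97, 0.02], [0.97, -0.24, 0.0]]
```

```bash
python3 -m inch '[[[0,-1,0.5,0,0.3],[0.3,-0.7,0.4,0,0.3],[0.5,0,0,0,0.3],[0.5,0,0,0,0.3],[0.3,0,0,0,0.3],[0,0,0,0,0.3],[0,0,0,0,0.3]]]'; python3 -c "
from h import *
delta([.5385,-.320],.0815)"
```

```text
time: 17.87
position: [0.5403, -0.3249, 0.0927]
tool_rot: [0.091, 0.698, -0.083, 0.706]
ft_force: [0.2, -0.7, -3.4]
grip_width: 0.0468
t 17.87 pos [ 0.5403 -0.3249  0.0927] yaw of jaw axis deg 75.9 F [ 0.2 -0.7 -3.4] w 0.0468 q [-0.73  0.71  1.53  0.02  0.9  -2.06]
shift cm [ 1.12  0.42 -0.3 ] axes x,y,z: [[0.01, 0.01, -1.0], [0.24, 0.97, 0.01], [0.97, -0.24, 0.01]]
```

```bash
python3 -m inch '[[[0.3,0.3,-0.2,0,0.3],[0.3,0,0,0,0.3],[0.2,0,0,0,0.3],[0.1,0,0,0,0.3]]]'; python3 -c "
from h import *
delta([.5385,-.320],.0815)"
```

```text
time: 18.2
position: [0.5387, -0.3202, 0.0828]
tool_rot: [0.091, 0.698, -0.082, 0.705]
ft_force: [-1.3, 0.9, 1.7]
grip_width: 0.0468
t 18.2 pos [ 0.5387 -0.3202  0.0828] yaw of jaw axis deg 76.0 F [-1.3  0.9  1.7] w 0.0468 q [-0.72  0.72  1.55  0.02  0.87 -2.06]
shift cm [ 0.13  0.02 -0.02] axes x,y,z: [[0.01, 0.01, -1.0], [0.24, 0.97, 0.01], [0.97, -0.24, 0.01]]
```

```bash
python3 -m inch '[[[0.1,0,0,0,0.3],[0.1,0,0,0,0.3],[0,0,0,0,0.3]]]'; python3 -m inch '[[[0,0,0,0,0.8],[0,0,0,0,0.8],[0,0,0,0,0.8],[0,0,0,0,0.8],[0,0,0,0,0.8]]]' ; python3 -c "
from h import *
delta([.5385,-.320],.0815)"
```

```text
time: 18.45
position: [0.5387, -0.3203, 0.0831]
tool_rot: [0.09, 0.698, -0.082, 0.705]
ft_force: [-0.2, -0.1, -3.0]
grip_width: 0.0466
time: 18.87
position: [0.5405, -0.3215, 0.0846]
tool_rot: [0.089, 0.697, -0.083, 0.707]
ft_force: [-0.4, 0.0, -0.3]
grip_width: 0.0674
t 18.87 pos [ 0.5405 -0.3215  0.0846] yaw of jaw axis deg 76.0 F [-0.4  0.  -0.3] w 0.0674 q [-0.72  0.72  1.54  0.02  0.87 -2.06]
shift cm [ 0.31  0.1  -0.23] axes x,y,z: [[0.02, 0.01, -1.0], [0.24, 0.97, 0.01], [0.97, -0.24, 0.01]]
```

```bash
python3 -m inch '[[[-1,0,0,0,0.85],[-2,0,0,0,0.85],[-2.5,0,0,0,0.85],[-2.5,0,0,0,0.85],[-2.5,0,0,0,0.85],[-1.5,0,0,0,0.85],[-0.5,0,0,0,0.85]]]'; python3 -c "
from h import *
delta([.4285,.336],.2)"
```

```text
time: 19.45
position: [0.5374, -0.3216, 0.2157]
tool_rot: [0.09, 0.698, -0.082, 0.705]
ft_force: [-0.1, -0.3, 0.5]
grip_width: 0.0737
t 19.45 pos [ 0.5374 -0.3216  0.2157] yaw of jaw axis deg 76.0 F [-0.1 -0.3  0.5] w 0.0737 q [-0.72  0.55  1.45  0.02  1.14 -2.06]
shift cm [  2.09  61.15 -26.51] axes x,y,z: [[0.01, 0.01, -1.0], [0.24, 0.97, 0.01], [0.97, -0.24, 0.01]]
```

```bash
python3 -m inch '[[[0,2.5,-1,0,0.85],[0,3.4,-1.5,0,0.85],[0,3.5,-1.5,0,0.85],[0,3.5,-1.5,0,0.85],[0,3.5,-1.5,0,0.85],[0,3.5,-1.5,0,0.85],[0,3.5,-1.5,0,0.85],[0,3.5,-1.5,0,0.85]]]'>/dev/null; python3 -m inch '[[[0,3.5,-1.5,0,0.85],[0,3.5,-1.5,0,0.85],[0,3.5,-1.5,0,0.85],[0,3.5,-1.5,0,0.85],[0,3.5,-1.5,0,0.85],[0,3.5,-1.5,0,0.85],[0,2.5,-1.2,0,0.85],[0,1.5,-0.7,0,0.85]]]'; python3 - <<'E'
from h import *
delta([.4285,.336],.2)
t=camera("top");s=camera("side")
cv2.imwrite("pics/cell1.png",np.hstack([cv2.resize(t[165:235,360:430,::-1],(400,400),interpolation=2),cv2.resize(s[225:335,325:435,::-1],(400,400),interpolation=2)]))
E
```

```text
time: 20.78
position: [0.4444, 0.2526, 0.2171]
tool_rot: [0.092, 0.693, -0.09, 0.709]
ft_force: [0.6, 0.1, -0.5]
grip_width: 0.0738
t 20.78 pos [0.4444 0.2526 0.2171] yaw of jaw axis deg 75.2 F [ 0.6  0.1 -0.5] w 0.0738 q [ 0.3   0.39  1.75 -0.01  0.98 -1.01]
shift cm [ 1.67  7.65 -3.69] axes x,y,z: [[0.02, -0.0, -1.0], [0.25, 0.97, 0.0], [0.97, -0.25, 0.02]]
```

View pics/cell1.png

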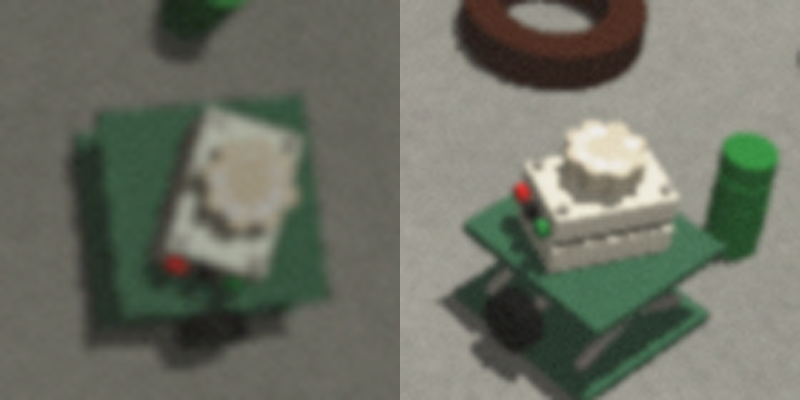

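The cell sits flat on the jack. I check its centring numerically while I move on to the bottle.

```bash
python3 -m inch '[[[0,2.4,-1.2,0,0.85],[0,2.2,-1.1,0,0.85],[0,1.7,-0.8,0,0.85],[0,1,-0.4,0,0.85],[0,0,0,0,0.85],[0,0,0,0,0.85]]]'; python3 - <<'E'
from h import *
P=lambda c,o,s:(np.atleast_2d(c)+.5)/s-.5+np.array(o)
s=400/70
j=onz("top",P([[97,113],[300,98],[328,295],[120,318]],(360,165),s),.06);print("jack",j.mean(0))
print("knob",onz("top",P([250,183],(360,165),s),.118),"block",onz("top",P([[210,105],[303,135],[263,278],[162,255]],(360,165),s),.1).mean(0))
s=400/110
k=P([605,145],(325,225),s)-[400/s,0];print("knob side",onz("side",k,.122), tri(P([250,183],(360,165),400/70),k))
print("side jack L,R",onz("side",P([[464-400,223],[722-400,243]],(325,225),s),.06).mean(0))
delta([.4285,.336],.2)
E
```

```text
time: 21.38
position: [0.4295, 0.33, 0.2156]
tool_rot: [0.09, 0.694, -0.092, 0.709]
ft_force: [0.7, 0.2, -0.1]
grip_width: 0.0739
jack [ 0.53834059 -0.32055482]
knob [[ 0.53918331 -0.32253855]] block [ 0.53765504 -0.32050727]
knob side [[ 0.53792039 -0.31588044]] [ 0.53643035 -0.31925438  0.12575312]
side jack L,R [ 0.53704724 -0.3178113 ]
t 21.38 pos [0.4295 0.33   0.2156] yaw of jaw axis deg 75.3 F [ 0.7  0.2 -0.1] w 0.0739 q [ 0.46  0.43  1.67 -0.02  1.02 -0.85]
shift cm [ 1.55  0.55 -0.28] axes x,y,z: [[0.02, -0.01, -1.0], [0.25, 0.97, -0.0], [0.97, -0.25, 0.02]]
```

Cell is centred to about 2 mm. Now descending on the bottle.

```bash
python3 -m inch '[[[0.5,0.5,-0.3,0,0.9],[1.5,0,0,0,0.9],[2,0,0,0,0.9],[2,0,0,0,0.9],[1.2,0,0,0,0.9],[0.5,0,0,0,0.9],[0,0,0,0,0.9],[0,0,0,0,0.9]]]'; python3 -c "
from h import *
delta([.4285,.336],.071)"
```

```text
time: 22.05
position: [0.4327, 0.3282, 0.135]
tool_rot: [0.092, 0.693, -0.096, 0.709]
ft_force: [-0.1, -0.6, 0.5]
grip_width: 0.0778
t 22.05 pos [0.4327 0.3282 0.135 ] yaw of jaw axis deg 74.7 F [-0.1 -0.6  0.5] w 0.0778 q [ 0.45  0.55  1.74 -0.02  0.83 -0.84]
shift cm [ 6.39  0.65 -0.76] axes x,y,z: [[0.02, -0.01, -1.0], [0.26, 0.96, -0.0], [0.96, -0.26, 0.02]]
```

```bash
python3 -m inch '[[[0,0.7,-0.8,0,0.95],[0.5,0.1,-0.1,0,0.95],[1.2,0.1,-0.1,0,0.95],[1.2,0.1,0,0,0.95],[1,0.1,0,0,0.95],[0.5,0,0,0,0.95],[0,0,0,0,0.95],[0,0,0,0,0.95]]]'; python3 -c "
from h import *
delta([.4285,.336],.071)"
```

```text
time: 22.72
position: [0.4292, 0.3452, 0.0932]
tool_rot: [0.094, 0.689, -0.093, 0.712]
ft_force: [0.3, -0.2, -1.2]
grip_width: 0.0827
t 22.72 pos [0.4292 0.3452 0.0932] yaw of jaw axis deg 74.7 F [ 0.3 -0.2 -1.2] w 0.0827 q [ 0.48  0.63  1.75 -0.03  0.73 -0.8 ]
shift cm [ 2.22 -0.92  0.1 ] axes x,y,z: [[0.03, -0.0, -1.0], [0.26, 0.96, 0.01], [0.96, -0.26, 0.03]]
```

```bash
python3 -m inch '[[[0,-0.7,0.1,0,0.95],[0.8,0,0,0,0.95],[0.8,0,0,0,0.95],[0.4,0,0,0,0.95],[0,0,0,0,0.95],[0,0,0,0,0.95]]]'; python3 -c "
from h import *
delta([.4285,.336],.071)"
```

```text
time: 23.22
position: [0.4299, 0.3375, 0.0726]
tool_rot: [0.095, 0.689, -0.093, 0.713]
ft_force: [0.3, -0.1, -0.1]
grip_width: 0.0826
t 23.22 pos [0.4299 0.3375 0.0726] yaw of jaw axis deg 74.7 F [ 0.3 -0.1 -0.1] w 0.0826 q [ 0.47  0.66  1.78 -0.03  0.68 -0.81]
shift cm [ 0.15 -0.18 -0.1 ] axes x,y,z: [[0.03, -0.0, -1.0], [0.26, 0.96, 0.01], [0.96, -0.26, 0.03]]
```

```bash
python3 -m inch '[[[0.1,-0.1,-0.1,0,0.4],[0,0,0,0,0.4],[0,0,0,0,0.4],[0,0,0,0,0.4],[0,0,0,0,0.4],[0,0,0,0,0.4],[0,0,0,0,0.4],[0,0,0,0,0.4]]]' 25; python3 -m inch '[[[0,0,0,0,0.4],[0,0,0,0,0.4]]]'
```

```text
time: 23.88
position: [0.4289, 0.3371, 0.0717]
tool_rot: [0.095, 0.688, -0.093, 0.713]
ft_force: [0.4, 1.3, -0.8]
grip_width: 0.0536
time: 24.05
position: [0.4289, 0.3371, 0.0717]
tool_rot: [0.095, 0.688, -0.093, 0.713]
ft_force: [-0.7, -0.2, -0.9]
grip_width: 0.0531
```

```bash
python3 -m inch '[[[-1,0,0,0,0.4],[-2,0,0,0,0.4],[-2.3,0,0,0,0.4],[-2.3,0,0,0,0.4],[-2.3,0,0,0,0.4],[-1.5,0,0,0,0.4],[-0.7,0,0,0,0.4],[0,0,0,0,0.4]]]'; python3 -c "
from h import *
delta([.4686,-.0936],.19)"
```

```text
time: 24.72
position: [0.4218, 0.3359, 0.1996]
tool_rot: [0.094, 0.69, -0.094, 0.711]
ft_force: [0.5, 0.2, -2.0]
grip_width: 0.053
t 24.72 pos [0.4218 0.3359 0.1996] yaw of jaw axis deg 74.7 F [ 0.5  0.2 -2. ] w 0.053 q [ 0.47  0.45  1.7  -0.02  0.97 -0.82]
shift cm [  1.27 -40.21  15.8 ] axes x,y,z: [[0.03, -0.0, -1.0], [0.26, 0.96, 0.0], [0.96, -0.26, 0.03]]
```

```bash
python3 -m inch '[[[0,-2,0.8,0,0.4],[0,-3,1.2,0,0.4],[0,-3.3,1.3,0,0.4],[0,-3.3,1.3,0,0.4],[0,-3.3,1.3,0,0.4],[0,-3.3,1.3,0,0.4],[0,-3.3,1.3,0,0.4],[0,-3.3,1.3,0,0.4]]]'>/dev/null; python3 -m inch '[[[0,-3.3,1.3,0,0.4],[0,-3.3,1.3,0,0.4],[0,-3,1.2,0,0.4],[0,-2.5,0.9,0,0.4],[0,-1.5,0.6,0,0.4],[0,-0.5,0.2,0,0.4],[0,0,0,0,0.4],[0,0,0,0,0.4]]]'; python3 -c "
from h import *
delta([.4686,-.0936],.19)"
```

```text
time: 26.05
position: [0.4628, -0.0963, 0.1913]
tool_rot: [0.095, 0.696, -0.092, 0.706]
ft_force: [-0.4, -0.9, -1.6]
grip_width: 0.0534
t 26.05 pos [ 0.4628 -0.0963  0.1913] yaw of jaw axis deg 74.9 F [-0.4 -0.9 -1.6] w 0.0534 q [-0.45  0.38  1.86  0.01  0.89 -1.76]
shift cm [0.14 0.42 0.49] axes x,y,z: [[0.01, 0.0, -1.0], [0.26, 0.97, 0.01], [0.97, -0.26, 0.01]]
```

```bash
python3 -m inch '[[[0.5,0.3,0.4,0,0.4],[1.3,0,0,0,0.4],[1.8,0,0,0,0.4],[1.8,0,0,0,0.4],[1.5,0,0,0,0.4],[1,0,0,0,0.4],[0.3,0,0,0,0.4],[0,0,0,0,0.4]]]'>/dev/null; python3 -m inch '[[[0,0,0,0,0.4],[0,0,0,0,0.4]]]'; python3 -c "
from h import *
delta([.4686,-.0936],.0817)"
```

```text
time: 26.88
position: [0.4687, -0.0795, 0.1045]
tool_rot: [0.09, 0.698, -0.084, 0.705]
ft_force: [-0.6, -0.5, -2.0]
grip_width: 0.0531
t 26.88 pos [ 0.4687 -0.0795  0.1045] yaw of jaw axis deg 75.8 F [-0.6 -0.5 -2. ] w 0.0531 q [-0.41  0.55  1.93  0.02  0.66 -1.75]
shift cm [ 2.27 -1.39  0.31] axes x,y,z: [[0.01, 0.01, -1.0], [0.25, 0.97, 0.01], [0.97, -0.25, 0.01]]
```

```bash
python3 -m inch '[[[0,-0.8,0.2,0,0.4],[0.3,-0.4,0.1,0,0.4],[0.4,0,0,0,0.4],[0.4,0,0,0,0.4],[0.2,0,0,0,0.4],[0,0,0,0,0.4],[0,0,0,0,0.4]]]'; python3 -c "
from h import *
delta([.4686,-.0936],.0817)"
```

```text
time: 27.47
position: [0.4709, -0.0943, 0.0925]
tool_rot: [0.09, 0.696, -0.085, 0.708]
ft_force: [0.4, 0.6, -1.4]
grip_width: 0.0528
t 27.47 pos [ 0.4709 -0.0943  0.0925] yaw of jaw axis deg 75.8 F [ 0.4  0.6 -1.4] w 0.0528 q [-0.44  0.57  1.93  0.02  0.63 -1.78]
shift cm [ 1.08  0.   -0.25] axes x,y,z: [[0.02, 0.0, -1.0], [0.25, 0.97, 0.01], [0.97, -0.25, 0.02]]
```

```bash
python3 -m inch '[[[0.3,0,-0.2,0,0.4],[0.3,0,0,0,0.4],[0.3,0,0,0,0.4],[0.1,0,0,0,0.4]]]'; python3 -c "
from h import *
delta([.4686,-.0936],.0817)"
```

```text
time: 27.8
position: [0.4687, -0.0936, 0.0818]
tool_rot: [0.09, 0.696, -0.085, 0.707]
ft_force: [-3.6, 0.8, 6.3]
grip_width: 0.0532
t 27.8 pos [ 0.4687 -0.0936  0.0818] yaw of jaw axis deg 75.8 F [-3.6  0.8  6.3] w 0.0532 q [-0.44  0.59  1.94  0.02  0.6  -1.78]
shift cm [ 0.01 -0.01 -0.01] axes x,y,z: [[0.02, 0.0, -1.0], [0.25, 0.97, 0.01], [0.97, -0.25, 0.02]]
```

Contact, on target. I release to 78 mm.

```bash
python3 -m inch '[[[0,0,0,0,0.9],[0,0,0,0,0.9],[0,0,0,0,0.9],[0,0,0,0,0.9],[0,0,0,0,0.9]]]' ; python3 -m inch '[[[-0.7,0,0,0,0.9],[-1.5,0,0,0,0.9],[-2.3,0,0,0,0.9],[-2.3,0,0,0,0.9],[-2.3,0,0,0,0.9],[-2,0,0,0,0.7],[-1,0,0,0,0.7],[-0.3,0,0,0,0.7]]]'; python3 -c "
from h import *
delta([.616,.127],.19)"
```

```text
time: 28.22
position: [0.4694, -0.0936, 0.082]
tool_rot: [0.09, 0.695, -0.085, 0.708]
ft_force: [0.3, 0.1, 0.4]
grip_width: 0.0754
time: 28.88
position: [0.4662, -0.0938, 0.2139]
tool_rot: [0.09, 0.696, -0.085, 0.707]
ft_force: [0.6, -0.0, 0.1]
grip_width: 0.0658
t 28.88 pos [ 0.4662 -0.0938  0.2139] yaw of jaw axis deg 75.8 F [ 0.6 -0.   0.1] w 0.0658 q [-0.44  0.35  1.83  0.01  0.95 -1.77]
shift cm [ 2.75 25.06  9.05] axes x,y,z: [[0.02, 0.0, -1.0], [0.25, 0.97, 0.01], [0.97, -0.25, 0.02]]
```

```bash
python3 -m inch '[[[0,2.2,0.8,0,0.7],[0,3.3,1.2,0,0.7],[0,3.5,1.3,0,0.7],[0,3.5,1.3,0,0.7],[0,3.5,1.3,0,0.7],[0,3.3,1.2,0,0.7],[0,2.6,0.9,0,0.7],[0,1.5,0.5,0,0.7]]]'>/dev/null; python3 -m inch '[[[0,0.7,0.3,0,0.7],[0,0,0,0,0.7],[0,0,0,0,0.7]]]'; python3 - <<'E'
from h import *
delta([.617,.127],.19)
t=camera("top");s=camera("side")
cv2.imwrite("pics/bot1.png",np.hstack([cv2.resize(t[195:270,275:350,::-1],(400,400),interpolation=2),cv2.resize(s[120:300,170:350,::-1],(400,400),interpolation=2)]))
E
```

```text
time: 29.8
position: [0.6151, 0.1272, 0.2169]
tool_rot: [0.09, 0.696, -0.087, 0.707]
ft_force: [0.6, 0.1, -1.2]
grip_width: 0.0608
t 29.8 pos [0.6151 0.1272 0.2169] yaw of jaw axis deg 75.6 F [ 0.6  0.1 -1.2] w 0.0608 q [ 0.03  0.54  1.45  0.    1.13 -1.29]
shift cm [2.69 0.01 0.15] axes x,y,z: [[0.02, 0.0, -1.0], [0.25, 0.97, 0.01], [0.97, -0.25, 0.02]]
```

View pics/bot1.png

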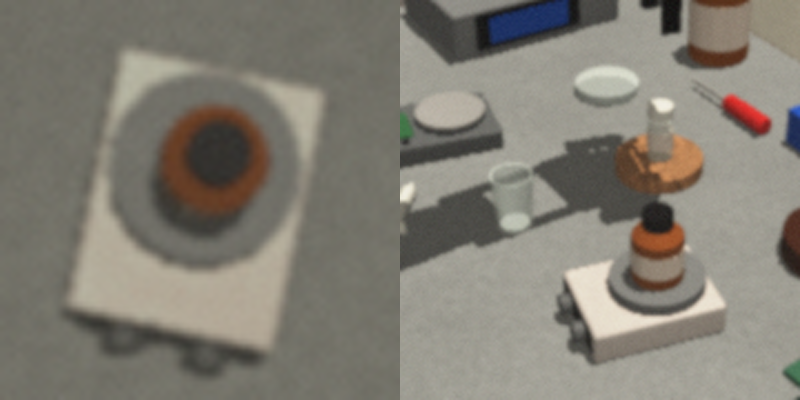

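The bottle stands upright on the plate (plate centre 205,169; cap 219,153 in the crop), and the vial is still upright on the pad. Checking the centring, then descending.

```bash
python3 -m inch '[[[1,0,0.1,0,0.7],[2,0.1,0,0,0.7],[2.5,0.1,0,0,0.7],[2,0.1,0,0,0.7],[1,0,0,0,0.7],[0.5,0,0,0,0.7],[0,0,0,0,0.7],[0,0,0,0,0.7]]]'; python3 - <<'E'
from h import *
P=lambda c,o,s:(np.atleast_2d(c)+.5)/s-.5+np.array(o)
print("plate",onz("top",P([205,169],(275,195),400/75),.05),"cap",onz("top",P([219,153],(275,195),400/75),.13),onz("side",P([257,208],(170,120),400/180),.13))
print("plate side",onz("side",P([257.5,277],(170,120),400/180),.05))
print("vial side",onz("side",P([261,105],(170,120),400/180),.093))
delta([.617,.127],.055)
E
```

```text
time: 30.57
position: [0.6163, 0.1204, 0.1234]
tool_rot: [0.094, 0.695, -0.092, 0.707]
ft_force: [-0.5, 1.0, 0.4]
grip_width: 0.061
plate [[ 0.4690022  -0.09306152]] cap [[ 0.46871588 -0.09416519]] [[ 0.46961964 -0.08732859]]
plate side [[ 0.46589197 -0.09477878]]
vial side [[0.61712103 0.12954497]]
t 30.57 pos [0.6163 0.1204 0.1234] yaw of jaw axis deg 74.9 F [-0.5  1.   0.4] w 0.061 q [ 0.02  0.66  1.53 -0.    0.93 -1.29]
shift cm [ 6.84  0.63 -0.21] axes x,y,z: [[0.02, 0.0, -1.0], [0.26, 0.97, 0.0], [0.97, -0.26, 0.02]]
```

Bottle is centred to about 2–3 mm. On to the vial.

```bash
python3 -m inch '[[[0,0.7,-0.1,0,0.7],[0.5,0,0,0,0.7],[1.3,0.1,0,0,0.7],[1.3,0.1,0,0,0.7],[1.2,0,0,0,0.7],[0.5,0,0,0,0.7],[0,0,0,0,0.7],[0,0,0,0,0.7]]]'; python3 -c "
from h import *
delta([.617,.128],.055)"
```

```text
time: 31.23
position: [0.6223, 0.1309, 0.0755]
tool_rot: [0.094, 0.692, -0.092, 0.71]
ft_force: [0.1, -0.3, 0.2]
grip_width: 0.0612
t 31.23 pos [0.6223 0.1309 0.0755] yaw of jaw axis deg 74.9 F [ 0.1 -0.3  0.2] w 0.0612 q [ 0.03  0.73  1.54 -0.    0.84 -1.27]
shift cm [ 2.03 -0.43 -0.48] axes x,y,z: [[0.03, 0.0, -1.0], [0.26, 0.97, 0.01], [0.97, -0.26, 0.02]]
```

```bash
python3 -m inch '[[[0.3,-0.3,-0.4,0,0.7],[0.7,0,0,0,0.7],[0.7,0,0,0,0.7],[0.3,0,0,0,0.7],[0,0,0,0,0.7],[0,0,0,0,0.7]]]'; python3 -c "
from h import *
delta([.617,.128],.055)"
```

```text
time: 31.73
position: [0.6183, 0.1286, 0.0542]
tool_rot: [0.094, 0.691, -0.092, 0.711]
ft_force: [0.2, 0.5, 0.1]
grip_width: 0.0608
t 31.73 pos [0.6183 0.1286 0.0542] yaw of jaw axis deg 74.9 F [0.2 0.5 0.1] w 0.0608 q [ 0.03  0.76  1.56 -0.    0.79 -1.28]
shift cm [-0.08 -0.09 -0.1 ] axes x,y,z: [[0.03, 0.0, -1.0], [0.26, 0.97, 0.01], [0.97, -0.26, 0.03]]
```

```bash
python3 -m inch '[[[0,0,0,0,0.1],[0,0,0,0,0.1],[0,0,0,0,0.1],[0,0,0,0,0.1],[0,0,0,0,0.1],[0,0,0,0,0.1],[0,0,0,0,0.1],[0,0,0,0,0.1]]]' 15; python3 -m inch '[[[0,0,0,0,0.1],[0,0,0,0,0.1]]]'; python3 -m inch '[[[-0.7,0,0,0,0.1],[-1.5,0,0,0,0.1],[-2.3,0,0,0,0.1],[-2.3,0,0,0,0.1],[-2.3,0,0,0,0.1],[-2,0,0,0,0.1],[-1,0,0,0,0.1],[0,0,0,0,0.1]]]'; python3 -c "
from h import *
delta([.4325,.3385],.19)"
```

```text
time: 32.4
position: [0.6191, 0.1286, 0.0552]
tool_rot: [0.094, 0.69, -0.091, 0.711]
ft_force: [-0.2, 0.7, 0.0]
grip_width: 0.0318
time: 32.57
position: [0.619, 0.1286, 0.0551]
tool_rot: [0.094, 0.691, -0.091, 0.711]
ft_force: [-0.1, 0.1, -0.5]
grip_width: 0.0314
time: 33.23
position: [0.6135, 0.1286, 0.1815]
tool_rot: [0.094, 0.693, -0.092, 0.709]
ft_force: [0.4, -0.2, -0.9]
grip_width: 0.0317
t 33.23 pos [0.6135 0.1286 0.1815] yaw of jaw axis deg 74.9 F [ 0.4 -0.2 -0.9] w 0.0317 q [ 0.03  0.58  1.5  -0.    1.04 -1.28]
shift cm [ -1.27  15.55 -22.92] axes x,y,z: [[0.02, 0.0, -1.0], [0.26, 0.97, 0.01], [0.97, -0.26, 0.02]]
```

```bash
python3 - <<'E'
from h import *
P=lambda c,o,s:(np.atleast_2d(c)+.5)/s-.5+np.array(o)
print("pan side",onz("side",P([50,112],(170,120),400/180),.04))
t=camera("top");h=cv2.cvtColor(t,cv2.COLOR_RGB2HSV);g=h[215:275,125:190,2]
_,m=cv2.threshold(cv2.GaussianBlur(g,(3,3),0),0,255,cv2.THRESH_OTSU)
for c in sorted(cv2.findContours(m,0,2,offset=(125,215))[0],key=cv2.contourArea)[-3:]:
    if len(c)>5: e=cv2.fitEllipse(c);print(e,onz("top",e[0],.04))
E
python3 -m inch '[[[0,1.3,-1.9,0,0.1],[0,1.8,-2.7,0,0.1],[0,1.9,-2.8,0,0.1],[0,1.9,-2.8,0,0.1],[0,1.9,-2.8,0,0.1],[0,1.9,-2.8,0,0.1],[0,1.9,-2.8,0,0.1],[0,1.4,-2,0,0.1]]]'>/dev/null; python3 -m inch '[[[0,0.7,-1,0,0.1],[0,0,0,0,0.1],[0,0,0,0,0.1]]]'; python3 -c "
from h import *
delta([.434,.338],.075)"
```

```text
pan side [[0.42976934 0.33665942]]
((126.78169250488281, 222.9442138671875), (7.489341735839844, 32.68328094482422), 12.657840728759766) [[0.47952172 0.42092931]]
time: 34.2
position: [0.4297, 0.3297, 0.1616]
tool_rot: [0.092, 0.7, -0.098, 0.702]
ft_force: [0.1, 0.3, -0.2]
grip_width: 0.032
t 34.2 pos [0.4297 0.3297 0.1616] yaw of jaw axis deg 74.6 F [ 0.1  0.3 -0.2] w 0.032 q [ 0.45  0.52  1.71 -0.01  0.92 -0.84]
shift cm [8.65 0.99 0.16] axes x,y,z: [[0.0, -0.01, -1.0], [0.27, 0.96, -0.01], [0.96, -0.27, 0.0]]
```

```bash
python3 -m inch '[[[0.3,0.8,0.1,0,0.1],[1,0.1,0,0,0.1],[1.3,0.1,0,0,0.1],[1.3,0.1,0,0,0.1],[1,0,0,0,0.1],[0.5,0,0,0,0.1],[0,0,0,0,0.1],[0,0,0,0,0.1]]]'; python3 -c "
from h import *
delta([.434,.338],.075)"
```

```text
time: 34.87
position: [0.4411, 0.3352, 0.0993]
tool_rot: [0.094, 0.699, -0.102, 0.701]
ft_force: [-0.1, -0.5, -0.9]
grip_width: 0.0316
t 34.87 pos [0.4411 0.3352 0.0993] yaw of jaw axis deg 74.0 F [-0.1 -0.5 -0.9] w 0.0316 q [ 0.45  0.63  1.72 -0.02  0.8  -0.83]
shift cm [ 2.42  0.1  -0.77] axes x,y,z: [[0.0, -0.01, -1.0], [0.28, 0.96, -0.01], [0.96, -0.28, 0.0]]
```

```bash
python3 -m inch '[[[0.2,0.1,-0.6,0,0.1],[0.4,0,-0.2,0,0.1],[0.5,0,0,0,0.1],[0.3,0,0,0,0.1],[0,0,0,0,0.1],[0,0,0,0,0.1]]]'; python3 -c "
from h import *
delta([.434,.338],.075)"
```

```text
time: 35.37
position: [0.4345, 0.3385, 0.0852]
tool_rot: [0.095, 0.698, -0.102, 0.702]
ft_force: [-0.6, 0.3, -0.8]
grip_width: 0.0319
t 35.37 pos [0.4345 0.3385 0.0852] yaw of jaw axis deg 74.0 F [-0.6  0.3 -0.8] w 0.0319 q [ 0.47  0.65  1.74 -0.02  0.76 -0.81]
shift cm [ 1.02 -0.06 -0.04] axes x,y,z: [[0.01, -0.01, -1.0], [0.28, 0.96, -0.01], [0.96, -0.28, 0.01]]
```

```bash
python3 -m inch '[[[0.3,0,0,0,0.1],[0.3,0,0,0,0.1],[0.2,0,0,0,0.1],[0.1,0,0,0,0.1]]]'; python3 -c "
from h import *
delta([.434,.338],.075)"
```

```text
time: 35.7
position: [0.4351, 0.339, 0.0762]
tool_rot: [0.096, 0.697, -0.101, 0.703]
ft_force: [0.6, 0.3, -0.8]
grip_width: 0.0316
t 35.7 pos [0.4351 0.339  0.0762] yaw of jaw axis deg 74.0 F [ 0.6  0.3 -0.8] w 0.0316 q [ 0.47  0.66  1.74 -0.02  0.73 -0.81]
shift cm [ 0.12 -0.12 -0.08] axes x,y,z: [[0.01, -0.01, -1.0], [0.28, 0.96, -0.01], [0.96, -0.28, 0.01]]
```

```bash
python3 -m inch '[[[0.1,-0.1,-0.1,0,0.1],[0.1,0,0,0,0.1],[0,0,0,0,0.1]]]'
```

```text
time: 35.95
position: [0.4345, 0.3386, 0.0755]
tool_rot: [0.096, 0.697, -0.101, 0.704]
ft_force: [-0.6, 0.2, -0.8]
grip_width: 0.0316
```

```bash
python3 -m inch '[[[0.15,0,0,0,0.1],[0.15,0,0,0,0.1]]]'
```

```text
time: 36.12
position: [0.4347, 0.3387, 0.075]
tool_rot: [0.096, 0.696, -0.101, 0.704]
ft_force: [-2.5, -2.2, 17.9]
grip_width: 0.0315
```

Contact at 18 N. I release and lift away.

```bash
python3 -m inch '[[[-0.05,0,0,0,0.1],[0,0,0,0,0.7],[0,0,0,0,0.7],[0,0,0,0,0.7],[0,0,0,0,0.7],[0,0,0,0,0.7]]]' ; python3 -m inch '[[[-0.7,0,0,0,0.8],[-1.5,0,0,0,0.8],[-2.3,0,0,0,0.8],[-2.3,0,0,0,0.8],[-2.3,0,0,0,0.8],[-2,0,0,0,0.8],[-1.5,0,0,0,0.8],[0,0,0,0,0.8]]]'; python3 -m inch '[[[0,2,-0.8,0,0.8],[0,3.3,-1.3,0,0.8],[0,3.3,-1.3,0,0.8],[0,3.3,-1.3,0,0.8],[0,3,-1.2,0,0.8],[0,2,-0.8,0,0.8],[0,1,-0.4,0,0.8],[0,0,0,0,0.8]]]'; python3 - <<'E'
from h import *
t=camera("top")[:,:,::-1];s=camera("side")[:,:,::-1]
cv2.imwrite("pics/fin.png",np.hstack([np.vstack([cv2.resize(t[205:280,120:195],(300,300),interpolation=2),cv2.resize(t[130:270,210:420],(300,200),interpolation=2)]),cv2.resize(s[120:340,140:440],(500,367),interpolation=2,dst=None).copy() if 0 else cv2.copyMakeBorder(cv2.resize(s[120:340,140:440],(500,367),interpolation=2),0,133,0,0,0)]))
E
```

```text
time: 36.62
position: [0.4348, 0.3387, 0.0756]
tool_rot: [0.096, 0.696, -0.1, 0.704]
ft_force: [-0.3, -0.3, -0.1]
grip_width: 0.0561
time: 37.28
position: [0.4321, 0.3389, 0.207]
tool_rot: [0.095, 0.698, -0.102, 0.702]
ft_force: [0.4, 0.0, -0.2]
grip_width: 0.0695
time: 37.95
position: [0.4111, 0.5355, 0.2004]
tool_rot: [0.095, 0.699, -0.105, 0.701]
ft_force: [0.3, 0.8, 0.6]
grip_width: 0.0697
```

View pics/fin.png

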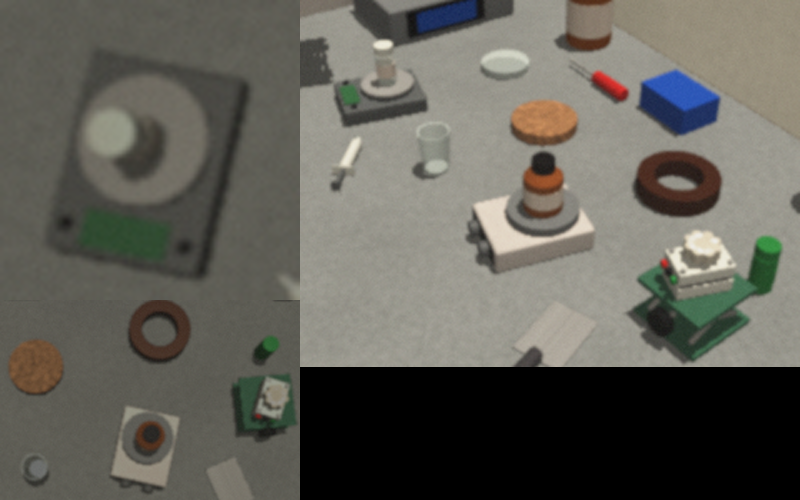

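Everything is in place and upright, and the pad is empty (pan centre 143,139; vial cap 109,133 in the crop). One numeric check of the vial before handing in.

```bash
python3 - <<'E'
from h import *
P=lambda c,o,s:(np.atleast_2d(c)+.5)/s-.5+np.array(o)
print(onz("top",P([143,139.5],(120,205),4),.04),onz("top",P([109,133],(120,205),4),.113),onz("side",P([83,46],(140,120),5/3),.113),onz("side",P([87,82],(140,120),5/3),.04))
t=camera("top");g=cv2.cvtColor(t,cv2.COLOR_RGB2GRAY)
d=cv2.absdiff(g,cv2.imread("pics/top0.png",0));print("beaker region change",d[235:260,222:250].mean().round(2),"green vial",d[152:168,390:406].mean().round(2))
E
```

```text
[[0.43374055 0.33969722]] [[0.43302371 0.33909213]] [[0.43007953 0.33561189]] [[0.43182007 0.3428417 ]]
beaker region change 1.9 green vial 2.2
```

```bash
python3 -c "
from rig import robot
print(robot.hand_in())"
```

```text
the job is handed in; nothing more can be done
None
```

The job is done and handed in at about 38 s of the 117 s allowed. I parked the vial on the cork pad, then moved the cell to the lab jack, the bottle to the stirrer and the vial to the balance pan.

**Final checks**
- **Placing:** the last pictures show all three things upright and the pad empty. In the top view, the cell is about 2 mm off centre, and the bottle and vial about 1 mm each.
- **Side view:** it is coarser and disagrees by up to about 7–8 mm for the bottle and vial. I put that down to camera calibration and pixel picking rather than a real offset.
- **Bystanders:** a before/after comparison of the top view shows no visible change at the beaker or the green vial.
- **Forces:** the highest wrist force I read was about 22 N, while setting the vial on the pad. I only read it at the end of each move and between moves.

**One slip:** on the first try at the vial I lifted before the jaws had closed. The picture showed it still standing in place, so I simply gripped it again.

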